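# Pack the turned stacking tower into its tin

### The arm

A 7-joint arm with a two-finger parallel gripper is mounted at the origin on the work surface. World frame = base frame: x ahead of the robot, y to its left, z up, the work surface at z = 0. Lengths are in m, angles in rad, forces in N, time in s.
With the tool pointing down it reaches from about 0.4 to 0.9 m from the base axis. Payload 5.5 kg.
Tool frame: the origin (TCP) lies on the centre line of the jaws, within the pads' length; the fingertips stand 19 mm ahead of it and the grasp point (between the pads) is the TCP (env.tip_reach is the distance from the TCP to the fingertips, in m); z points along the fingers, y is the direction in which the jaws open and shut (so a half turn about z gives the same grasp; the last joint's range is limited). The gripper opens to 85 mm and grips with 20 to 120 N. Pads are 22 mm wide; open, the fingers measure 114 mm over their backs; the gripper's body (76 mm by 85 mm) begins 54 mm behind the grasp point. The pads swing forward as they close: fully open they stand 13 mm farther back than shut.
Start: joints at [-1.029, 0.501, -0.427, 1.55, 0.221, 1.138, -0.21], TCP at [0.179, 0.625, 0.25] pointing down, gripper open.
Joint ranges: [-2.88, 2.88], [-0.31, 2.03], [-1.54, 1.56], [0.2, 2.42], [-1.41, 4.55], [0.19, 2.02], [-2.57, 2.57]. Speed limits (rad/s): [2.57, 2.57, 3.14, 3.14, 3.14, 3.14, 3.14].

### API

Orientations are given as a unit quaternion [x, y, z, w].
In Python, from bench import env, eyes, order gives the robot as it stands.
- The arm moves only by the shell command python3 -m crank 'ROWS' [OPENING]. ROWS is JSON, a list that holds one entry, the list of rows, each a list of 4 numbers: the shift along the tool's x, y, z in m, then the turn about the tool's z in degrees. In form: [[[x, y, z, spin], ...]]. A call has exactly 10 rows; each row shifts and turns the commanded pose from where the row before left it, along the tool's axes as they then stand; what a row does not reach is not made up. A row lasts 1/12 s, in which the tool goes at most 41.7 mm and 7.16 degrees, less where a joint would pass 70% of its speed; a pose out of reach is approached as far as the arm can. A call is refused whole if a number of a shift passes 0.0417 or a number of a turn 7.16, either way. A call with a gripper value outside its range is refused whole. OPENING is the closure in counts, from 0 (fully open) to 255 (shut), set as the call begins (- or left out, the last holds). The fingers move at their own pace and stop on an object; the grip force is fixed at half the most. Time passes only in rows, so rows that do not move let the fingers close, or fill a call up. It gives the time, the measured TCP pose, the force and the opening at its end, in the units of the state.
- env.get_obs(): the state, without advancing time (a new reading comes with each control period).
- eyes.get_image(name): name is "scene" or "top"; returns a dict with "pixels" (384x512x3 uint8, red, green, blue), "fx", "fy", "cx", "cy" (pixels), "R" (3x3) and "t" (3): a world point X has camera coordinates R X + t. Camera axes: x right, y down, z forward; pixel columns grow to the right and rows downward; lengths in m; the calibration is good to about 2 mm. A picture is of the moment at which its call begins. There is no depth.
- order.job_done(): hands the job in, once; it reports no verdict.
The state is a dict: "time_s": time; "joint_pos": joint angles; "joint_velocities": joint speeds; "joint_efforts": joint torques, N m; "position": TCP position; "orientation": TCP orientation; "wrist_force": force on the tool from outside, world axes, zero at the start; "torque": the same for the moment, N m; "opening": finger opening in m.
Only numpy, scipy, OpenCV 4.12 (cv2) and the standard library are available. Lean on these libraries where they do the work, as an engineer would, in place of code of your own. Each camera call takes 0.05 s, during which the arm holds its last target.

### The job

Pack the three-tier turned wooden tower into the round open tin and close it: put the widest tier in first, lowering it until you feel it rest on the packing (how deep the packing lies is not known), then seat the middle tier on its spigot, then the smallest piece on that, and last put the lid fully down on the tin. Let each piece go only when it rests, do not drop anything into or onto the tin, and leave the jar, the sanding block and the brass bush where they are.

Things in the scene. Friction and masses are not known exactly. Their poses are not given: they have to be found in the camera images.
- tier_large: Widest tier of the tower: pale wooden disc, 80 mm diameter, 20 mm thick, flat underside, with a round spigot on top (22 mm diameter, 14 mm high, so 34 mm overall) to grip it by. Origin: centre of its underside, z up. 70 to 140 g. Stands upright on the bench at the start.
- tier_middle: Middle tier: pale wooden disc, 62 mm diameter, 20 mm thick, with a spigot on top to grip (22 mm diameter, 14 mm high, 34 mm overall) and a round socket in its underside (31 mm wide, 16 mm deep) that drops loosely over the spigot below, so that it lies on the face of the tier below, 20 mm above that one's origin. Origin: centre of its underside, z up. 40 to 85 g. Upright at the start.
- tier_top: Smallest, topmost piece: pale wooden disc, 44 mm diameter, 20 mm thick, with a rounded knob on top to grip (20 mm diameter, 16 mm high, 36 mm overall) and the same socket underneath (31 mm wide, 16 mm deep). Origin: centre of its underside, z up. 28 to 50 g. Upright at the start.
- tin: Open round tin, plain metal, fixed to the bench: 110 mm outside, 104 mm inside diameter, rim 76 mm high, with a bead round its outside (about 134 mm diameter, its top 66 mm high) on which the lid rests. Inside lies a fixed flat packing disc; its top is anywhere from 10 to 28 mm above the bench, different at each start. Origin: centre of its underside, on the bench, z up.
- lid: The tin's deep metal lid, lying open side down: 128 mm outside, 122 mm inside diameter, 46 mm high (42 inside), with a dark wooden knob on top to grip (26 mm diameter, from 46 to 66 mm above its lower edge). Its skirt goes round the tin's rim with 6 mm clearance and lands on the bead, its lower edge then 66 mm above the bench. Origin: centre of its lower edge, z up. 125 to 235 g.
- jar: Bystander: small closed jar, 40 mm diameter, 55 mm high, standing on the bench. Origin: centre of its underside. Leave it alone.
- sanding_block: Bystander: cork sanding block, 70 x 36 x 22 mm. Origin: centre of its underside, x along its length. Leave it alone.
- bush: Bystander: solid brass bush, a cylinder 38 mm in diameter and 26 mm high with a dark centre, standing on the bench. Origin: centre of its underside. Leave it alone.
Not all that is in view belongs to the job. Leave any purple or red look-alike of the tier_top alone. Leave any blue or grey look-alike of the tier_large alone.

How it is judged:
By the outcome, as a careful person would: the job done as asked, in the order asked, and still so for the second after the job is handed in, with the robot touching nothing.
It also fails if it takes over 115 s, if anything falls off the work surface, if the arm or the gripper's body presses on something with over 40 N, if the wrist force passes 120 N, or if a joint passes its speed limit or range.

## Working session

There is one attempt and no reset: what is moved stays moved. The work goes in short steps, Python scripts to look and compute and a shell command to move; the robot and the scene stay as the last step left them, time stands still between calls to the robot, and variables do not carry over. Pictures are saved under pics/ and viewed, and the job is handed in when it is done.

```bash
ls; mkdir -p pics; python3 - <<'E'
from bench import env,eyes,order
import cv2
o=env.get_obs()
print(o, env.tip_reach)
for n in("scene","top"):
    im=eyes.get_image(n); cv2.imwrite(f"pics/{n}0.png",im["pixels"][:,:,::-1]); print(n,im["fx"],im["fy"],im["cx"],im["cy"],im["R"],im["t"])
E
```

```text
pics
{'time_s': 0.0, 'joint_pos': array([-1.02876589,  0.50187293, -0.42679229,  1.55145204,  0.22079491,
        1.13825948, -0.21029949]), 'joint_velocities': array([ 0.00083181, -0.00013845,  0.00232067,  0.0006342 ,  0.00045972,
       -0.00059768,  0.00080042]), 'joint_efforts': array([-1.04396287e-03, -5.69507897e+01, -5.81559733e+00, -2.80938166e+01,
        1.07606497e-02,  1.18442919e-02, -2.21876678e-05]), 'position': array([0.17876053, 0.62426237, 0.2492428 ]), 'orientation': array([ 1.38936936e-01,  9.90300758e-01, -9.51936183e-04, -1.76920581e-04]), 'wrist_force': array([ 0.67694827, -0.50994464, -0.30217406]), 'torque': array([ 0.01140962, -0.0128046 , -0.02492974]), 'opening': 0.08528356492030671} 0.019
scene 412.9071248554988 412.9071248554988 254.72535645452191 191.5205817069961 [[ 0.05462156  0.99841266  0.01373504]
 [ 0.5201978  -0.01671243 -0.85388228]
 [-0.85229733  0.05378532 -0.52028492]] [-0.00552619 -0.21460793  1.46910429]
top 457.15410014572643 457.15410014572643 257.48905026569105 189.06121705034667 [[ 0.02061867 -0.99977249  0.0054622 ]
 [-0.9901308  -0.02117672 -0.13853718]
 [ 0.13862133 -0.00255184 -0.99034217]] [-0.03751191  0.49990318  0.9889594 ]
```

View pics/scene0.png

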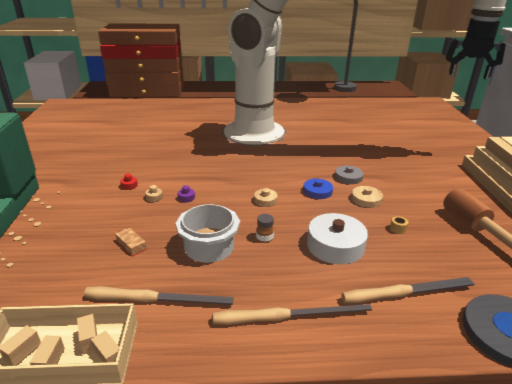

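View pics/top0.png

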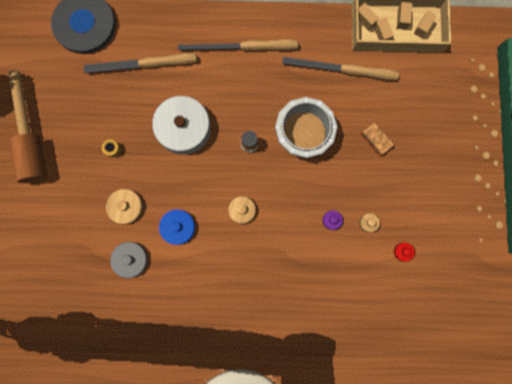

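```bash
cat > h.py <<'E'
import numpy as np,cv2
from bench import env,eyes,order
def ray(im,u,v,z):
    R,t=np.array(im["R"]),np.array(im["t"]); C=-R.T@t
    d=R.T@np.array([(u-im["cx"])/im["fx"],(v-im["cy"])/im["fy"],1.])
    s=(z-C[2])/d[2]; return (C+s*d)[:2]
def proj(im,X):
    p=np.array(im["R"])@np.array(X)+np.array(im["t"]); return p[0]/p[2]*im["fx"]+im["cx"],p[1]/p[2]*im["fy"]+im["cy"],p[2]
def delta(x,y,z=None):
    from scipy.spatial.transform import Rotation as Ro
    o=env.get_obs(); p=o["position"]; z=p[2] if z is None else z
    d=Ro.from_quat(o["orientation"]).inv().apply(np.array([x,y,z])-p)
    print("t",round(o["time_s"],2),"pos",p.round(4),"F",o["wrist_force"].round(2),"open",round(o["opening"],4),"tool delta mm",(d*1000).round(1))
def comps(im,mask,lo,hi):
    n,l,s,c=cv2.connectedComponentsWithStats(mask.astype(np.uint8)); 
    return [(c[i],s[i]) for i in range(1,n) if lo<s[i][4]<hi]
E
python3 - <<'E'
from h import *
for n in("scene","top"):
    im=eyes.get_image(n); px=im["pixels"]; hsv=cv2.cvtColor(px,cv2.COLOR_RGB2HSV)
    pale=(hsv[...,0]>12)&(hsv[...,0]<28)&(hsv[...,2]>140)&(hsv[...,1]>50)&(hsv[...,1]<165)
    white=(hsv[...,1]<60)&(hsv[...,2]>110)
    for nm,m,zz in(("pale",pale,(.010,)),("white",white,(.023,.07))):
        m=cv2.morphologyEx(m.astype(np.uint8),cv2.MORPH_CLOSE,np.ones((3,3),np.uint8))
        for c in cv2.findContours(m,cv2.RETR_EXTERNAL,cv2.CHAIN_APPROX_NONE)[0]:
            if cv2.contourArea(c)<120: continue
            h=cv2.convexHull(c); M=cv2.moments(h); u,v=M["m10"]/M["m00"],M["m01"]/M["m00"]
            if not(90<v<300): continue
            r=cv2.boundingRect(c); s=im["fx"]/proj(im,[*ray(im,u,v,zz[0]),zz[0]])[2]
            print(n,nm,round(u,1),round(v,1),r,"size mm",(np.array(r[2:])/s*1000).round(),[ray(im,u,v,z).round(4) for z in zz])
E
```

```text
scene pale 120.7 292.6 (84, 286, 75, 14) size mm [141.  26.] [array([ 0.7859, -0.2906])]
scene pale 377.0 291.9 (343, 284, 70, 17) size mm [134.  32.] [array([0.804 , 0.1955])]
scene pale 131.1 239.6 (115, 228, 30, 26) size mm [67. 58.] [array([ 0.6242, -0.3032])]
scene pale 497.6 227.6 (482, 216, 30, 26) size mm [71. 61.] [array([0.61  , 0.5455])]
scene pale 400.5 222.7 (391, 216, 18, 18) size mm [43. 43.] [array([0.5824, 0.3218])]
scene pale 266.3 195.8 (254, 188, 24, 18) size mm [63. 47.] [array([0.4507, 0.0112])]
scene pale 368.1 194.7 (352, 186, 31, 21) size mm [82. 56.] [array([0.454 , 0.2809])]
scene pale 154.1 191.9 (145, 185, 18, 15) size mm [47. 40.] [array([ 0.4215, -0.2836])]
scene pale 503.2 142.4 (488, 136, 24, 19) size mm [81. 64.] [array([0.138 , 0.8363])]
scene white 338.7 237.2 (309, 213, 59, 51) size mm [130. 113.] [array([0.6493, 0.1554]), array([0.7095, 0.1358])]
scene white 208.8 230.9 (176, 204, 64, 58) size mm [143. 130.] [array([ 0.6157, -0.1315]), array([ 0.6787, -0.1269])]
scene white 349.2 171.9 (336, 166, 27, 13) size mm [77. 37.] [array([0.3515, 0.2543])
[... 285 characters left out ...]
[array([0.4561, 0.0103])]
top pale 122.4 205.9 (105, 188, 36, 37) size mm [82. 84.] [array([0.4588, 0.28  ])]
top pale 377.9 137.1 (363, 122, 31, 32) size mm [72. 75.] [array([ 0.6327, -0.3057])]
top pale 308.4 131.9 (293, 113, 32, 37) size mm [75. 86.] [array([ 0.6415, -0.1433])]
top pale 17.7 109.1 (12, 80, 14, 56) size mm [ 33. 131.] [array([0.6815, 0.5391])]
top white 127.5 259.7 (111, 243, 34, 35) size mm [75. 78.] [array([0.3382, 0.2575]), array([0.3391, 0.2446])]
top white 305.9 127.1 (275, 97, 63, 61) size mm [146. 141.] [array([ 0.6492, -0.1359]), array([ 0.6359, -0.1308])]
top white 180.2 123.1 (152, 96, 57, 55) size mm [132. 127.] [array([0.6523, 0.1546]), array([0.6389, 0.1464])]
```

```bash
python3 - <<'E'
import cv2,numpy as np
a=cv2.imread("pics/top0.png");b=cv2.imread("pics/scene0.png")
A=[cv2.resize(x,(380,285),interpolation=cv2.INTER_CUBIC) for x in (a[80:170,260:380],a[80:170,130:250],b[185:275,160:280],b[185:275,280:400])]
cv2.imwrite("pics/crop0.png",np.vstack([np.hstack(A[:2]),np.hstack(A[2:])]))
E
```

```text
(no output)
```

View pics/crop0.png

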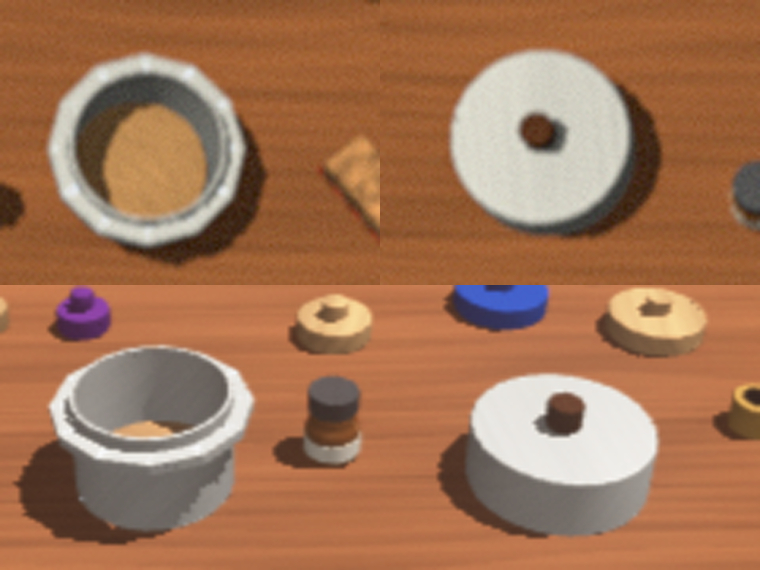

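```bash
python3 - <<'E'
from h import *
im=eyes.get_image("top"); 
for z in(.046,): print("lid top face",ray(im,180.2,123.1,z))
px=im["pixels"]; hsv=cv2.cvtColor(px,cv2.COLOR_RGB2HSV)
m=((hsv[...,2]<110)).astype(np.uint8); m[:, :165]=0;m[:,195:]=0;m[:108]=0;m[140:]=0
M=cv2.moments(m[:,:],True);u,v=M["m10"]/M["m00"],M["m01"]/M["m00"];print("knob",u,v,M["m00"],ray(im,u,v,.062))
# tin interior outline: non-white inside
w=((hsv[...,1]<60)&(hsv[...,2]>110)).astype(np.uint8)
cs,hi=cv2.findContours(w,cv2.RETR_CCOMP,cv2.CHAIN_APPROX_NONE)
for c,h in zip(cs,hi[0]):
    if h[3]>=0 and cv2.contourArea(c)>500:
        e=cv2.fitEllipse(cv2.convexHull(c)); print("hole",e, ray(im,*e[0],.076), e[1][0]/im["fx"]*.92)
sc=eyes.get_image("scene")
# predicted pixel check in scene
def mark(n,im,pts,f):
    a=cv2.resize(im["pixels"][:,:,::-1],None,fx=1,fy=1).copy()
    k=6; out=[]
    for p in pts:
        u,v,_=proj(im,p); u0,v0=int(u)-21,int(v)-21
        c=cv2.resize(a[v0:v0+42,u0:u0+42],(252,252),interpolation=cv2.INTER_CUBIC)
        cv2.drawMarker(c,(int((u-u0+.5)*k),int((v-v0+.5)*k)),(0,0,255),cv2.MARKER_CROSS,16,1); out.append(c)
    out.append(np.zeros_like(out[0])); 
    cv2.imwrite(f,np.vstack([np.hstack(out[:3]),np.hstack(out[3:6])]))
P=[(.457,.280,.034),(.454,.0105,.034),(.432,-.2836,.036),(.645,.150,.066),(.634,-.131,.076)]
mark("top",im,P,"pics/m_top.png");mark("scene",sc,P,"pics/m_sc.png")
E
```

```text
lid top face [0.64569231 0.15065161]
knob 180.8135593220339 121.7457627118644 118.0 [0.64424391 0.14663283]
hole ((306.00140380859375, 125.80500793457031), (46.19834899902344, 47.95897674560547), 149.95013427734375) [ 0.63711661 -0.13035684] 0.09297189080345797
```

View pics/m_top.png

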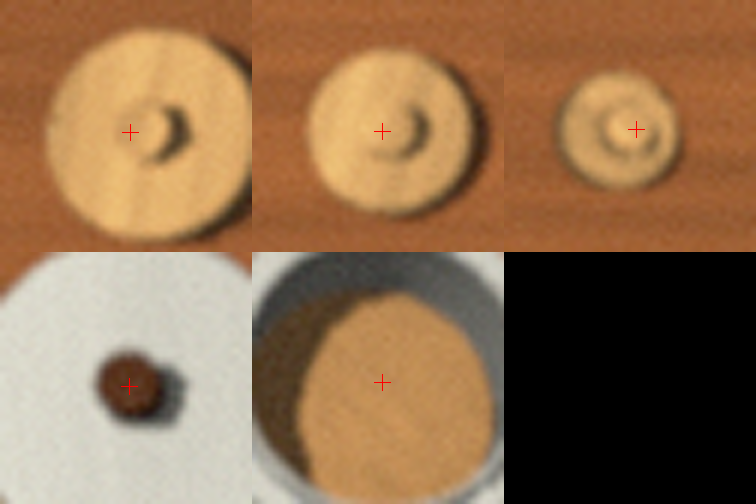

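View pics/m_sc.png

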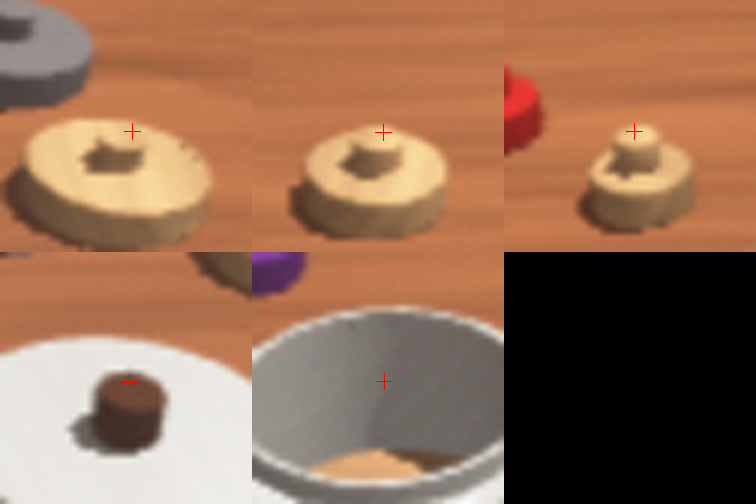

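```bash
python3 - <<'E'
from h import *
top=eyes.get_image("top");sc=eyes.get_image("scene")
def back(im,P,c):
    u,v,_=proj(im,P); return int(u)-21+c[0]/6-.5,int(v)-21+c[1]/6-.5
P=[(.457,.280,.034),(.454,.0105,.034),(.432,-.2836,.036),(.645,.150,.066),(.634,-.131,.076)]
# face centres read in crops
F={"L":(0,(151,134),(117,167),.020),"M":(1,(390,131),(375,172),.020),"T":(2,(620,130),(641,175),.020),
 "Lspig":(0,(148,132),(125,146),.034),"Mspig":(1,(395,131),(380,143),.034),"Tknob":(2,(627,127),(637,133),.036),"lidknob":(3,(128,382),(131,390),.066)}
for k,(i,a,b,z) in F.items():
    ox,oy=(i%3)*252,(i//3)*252
    a=back(top,P[i],(a[0]-ox,a[1]-oy)); b=back(sc,P[i],(b[0]-ox,b[1]-oy))
    # two-view triangulation
    Pm=[np.array([[im["fx"],0,im["cx"]],[0,im["fy"],im["cy"]],[0,0,1]])@np.c_[im["R"],im["t"]] for im in(top,sc)]
    X=cv2.triangulatePoints(*Pm,np.array(a).reshape(2,1),np.array(b).reshape(2,1)); X=(X[:3]/X[3]).ravel()
    print(k,np.round(a,1),np.round(b,1),ray(top,*a,z).round(4),ray(sc,*b,z).round(4),"tri",X.round(4))
E
```

```text
L [122.7 205.8] [367.  193.3] [0.4579 0.2764] [0.4633 0.2737] tri [0.4581 0.2766 0.0169]
M [241.5 209.3] [265.  195.2] [0.4557 0.0081] [0.4636 0.0064] tri [0.4561 0.0077 0.0153]
T [369.8 222.2] [153.3 192.7] [ 0.4328 -0.2816] [ 0.442  -0.2813] tri [ 0.4332 -0.2831  0.0146]
Lspig [122.2 205.5] [368.3 189.8] [0.4573 0.2735] [0.4688 0.2734] tri [0.4582 0.2764 0.0273]
Mspig [242.3 209.3] [265.8 190.3] [0.4544 0.0058] [0.4628 0.0082] tri [0.455  0.0073 0.0293]
Tknob [371.  221.7] [152.7 185.7] [ 0.4328 -0.2802] [ 0.4335 -0.2825] tri [ 0.433  -0.2814  0.0354]
lidknob [178.8 120.2] [338.3 221.5] [0.6466 0.1505] [0.6498 0.1494] tri [0.6471 0.1506 0.0641]
```

```bash
python3 -c "
from h import *
delta(.458,.2755,.12)"
```

```text
t 0.4 pos [0.1788 0.6248 0.2501] F [ 0.35 -0.07  0.58] open 0.0853 tool delta mm [-364.5 -259.   130.2]
```

```bash
python3 -m crank '[[[-0.024,-0.017,0,0],[-0.024,-0.017,0,0],[-0.024,-0.017,0,0],[-0.024,-0.017,0,0],[-0.024,-0.017,0,0],[-0.024,-0.017,0,0],[-0.024,-0.017,0,0],[-0.024,-0.017,0,0],[-0.024,-0.017,0,0],[-0.024,-0.017,0,0]]]' 120; python3 -m crank '[[[-0.025,-0.018,0.01,0],[-0.025,-0.018,0.02,0],[-0.025,-0.018,0.02,0],[-0.025,-0.018,0.02,0],[-0.0125,-0.0085,0.02,0],[-0.012,-0.0085,0.02,0],[0,0,0.02,0],[0,0,0,0],[0,0,0,0],[0,0,0,0]]]'; python3 -c "
from h import *
delta(.458,.2755,.043)"
```

```text
time_s: 1.23
position: [0.3636, 0.3942, 0.2505]
orientation: [0.139, 0.99, 0.0, 0.0]
wrist_force: [0.5, 0.7, 0.2]
opening: 0.0453
time_s: 2.07
position: [0.4581, 0.2768, 0.1213]
orientation: [0.138, 0.99, 0.001, 0.0]
wrist_force: [0.4, -0.2, 0.3]
opening: 0.0452
t 2.07 pos [0.4581 0.2768 0.1213] F [ 0.37 -0.17  0.31] open 0.0452 tool delta mm [-0.3 -1.4 78.3]
```

```bash
python3 -m crank '[[[0,-0.001,0.02,0],[0,0,0.02,0],[0,0,0.02,0],[0,0,0.01,0],[0,0,0.005,0],[0,0,0.003,0],[0,0,0,0],[0,0,0,0],[0,0,0,0],[0,0,0,0]]]'; cat > look.py <<'E'
from h import *
import sys
f,P,h=sys.argv[1],eval(sys.argv[2]),int(sys.argv[3])
out=[]
for n in("top","scene"):
    im=eyes.get_image(n);u,v,_=proj(im,P);u0=int(np.clip(u-h,0,512-2*h));v0=int(np.clip(v-h,0,384-2*h))
    out.append(cv2.resize(im["pixels"][v0:v0+2*h,u0:u0+2*h,::-1],(390,390),interpolation=cv2.INTER_CUBIC)); print(n,"crop origin",u0,v0,"scale",round(390/2/h,2))
cv2.imwrite("pics/"+f,np.hstack(out))
E
python3 look.py a1.png "(.458,.2755,.03)" 35
```

```text
time_s: 2.9
position: [0.4583, 0.275, 0.0431]
orientation: [0.139, 0.99, 0.0, 0.001]
wrist_force: [-0.5, -0.3, 0.2]
opening: 0.0453
top crop origin 86 170 scale 5.57
scene crop origin 332 154 scale 5.57
```

View pics/a1.png

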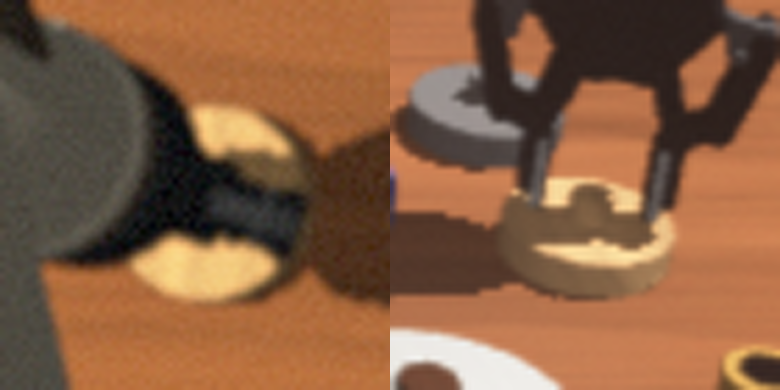

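```bash
python3 -m crank '[[[0,0,0.002,0],[0,0,0,0],[0,0,0,0],[0,0,0,0],[0,0,0,0],[0,0,0,0],[0,0,0,0],[0,0,0,0],[0,0,0,0],[0,0,0,0]]]' 255;  python3 -m crank '[[[0,0,-0.005,0],[0,0,-0.01,0],[0,0,-0.02,0],[0,0,-0.025,0],[0,0,-0.025,0],[0,0,-0.02,0],[0,0,-0.01,0],[0,0,0,0],[0,0,0,0],[0,0,0,0]]]'; python3 look.py a2.png "(.458,.2755,.12)" 45;python3 -c "
from h import *
delta(.6365,-.1305)"
```

```text
time_s: 3.83
position: [0.4578, 0.2746, 0.0405]
orientation: [0.139, 0.99, -0.0, 0.0]
wrist_force: [-1.3, -0.7, 5.1]
opening: 0.0194
time_s: 4.67
position: [0.4569, 0.274, 0.1541]
orientation: [0.139, 0.99, -0.001, -0.001]
wrist_force: [-0.6, 0.8, -1.2]
opening: 0.0194
top crop origin 64 155 scale 4.33
scene crop origin 328 113 scale 4.33
t 4.77 pos [0.4567 0.274  0.1538] F [-0.48 -0.35 -1.27] open 0.0192 tool delta mm [-2.841e+02 -3.395e+02  1.000e-01]
```

View pics/a2.png

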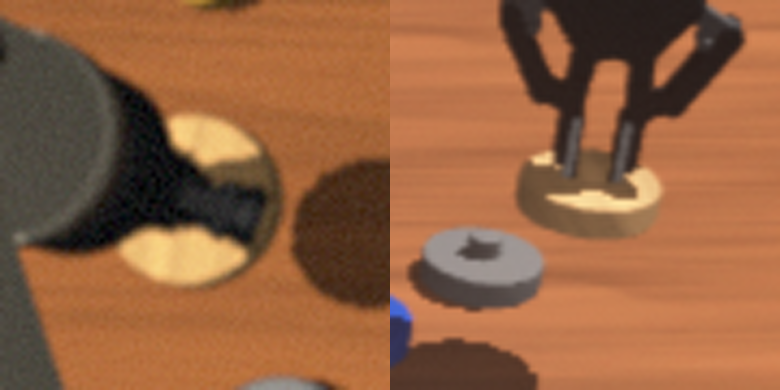

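```bash
python3 -m crank '[[[-0.008,-0.01,0,0],[-0.016,-0.019,0,0],[-0.02,-0.024,0,0],[-0.02,-0.024,0,0],[-0.02,-0.024,0,0],[-0.02,-0.024,0,0],[-0.02,-0.024,0,0],[-0.02,-0.024,0,0],[-0.02,-0.024,0,0],[-0.02,-0.024,0,0]]]'; python3 -m crank '[[[-0.02,-0.024,0,0],[-0.02,-0.024,0,0],[-0.02,-0.024,0,0],[-0.02,-0.024,0,0],[-0.014,-0.0155,0,0],[-0.006,-0.007,0,0],[0,0,0,0],[0,0,0,0],[0,0,0,0],[0,0,0,0]]]';python3 look.py a3.png "(.6365,-.1305,.1)" 45;python3 -c "
from h import *
delta(.6365,-.1305)"
```

```text
time_s: 5.6
position: [0.5734, 0.01, 0.1539]
orientation: [0.139, 0.99, -0.0, -0.001]
wrist_force: [0.3, 0.3, -1.2]
opening: 0.0191
time_s: 6.43
position: [0.6369, -0.127, 0.155]
orientation: [0.137, 0.991, 0.001, -0.001]
wrist_force: [0.0, 1.0, -1.3]
opening: 0.0193
top crop origin 262 77 scale 4.33
scene crop origin 162 162 scale 4.33
t 6.53 pos [ 0.6372 -0.1278  0.1554] F [ 0.03 -0.07 -1.75] open 0.0191 tool delta mm [-0.  -2.8 -0. ]
```

View pics/a3.png

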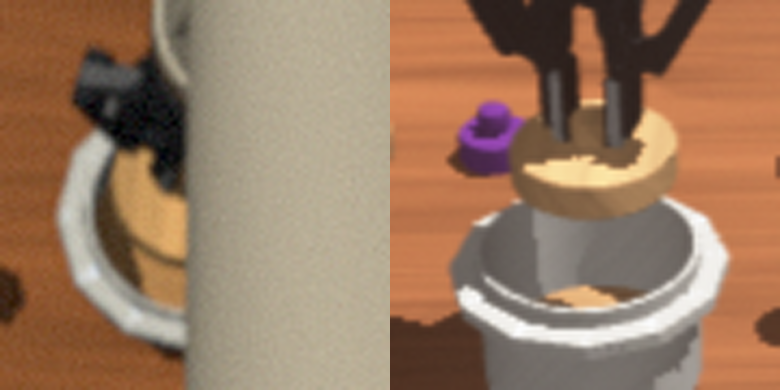

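```bash
python3 -m crank '[[[0,-0.0025,0.005,0],[0,0,0.01,0],[0,0,0.012,0],[0,0,0.012,0],[0,0,0.012,0],[0,0,0.01,0],[0,0,0.007,0],[0,0,0.004,0],[0,0,0.002,0],[0,0,0,0]]]';python3 -c "
from h import *
delta(.6365,-.1305)"
```

```text
time_s: 7.37
position: [0.6366, -0.1322, 0.0808]
orientation: [0.139, 0.99, 0.0, -0.0]
wrist_force: [-0.3, 0.3, -0.3]
opening: 0.0192
t 7.37 pos [ 0.6366 -0.1322  0.0808] F [-0.28  0.25 -0.29] open 0.0192 tool delta mm [0.5 1.7 0. ]
```

```bash
python3 -m crank '[[[0,0.001,0.002,0],[0,0,0.002,0],[0,0,0.002,0],[0,0,0.001,0],[0,0,0.001,0],[0,0,0.001,0],[0,0,0.001,0],[0,0,0,0],[0,0,0,0],[0,0,0,0]]]'; python3 -m crank '[[[0,0,0.0005,0],[0,0,0.0005,0],[0,0,0.0005,0],[0,0,0.0005,0],[0,0,0.0005,0],[0,0,0.0005,0],[0,0,0,0],[0,0,0,0],[0,0,0,0],[0,0,0,0]]]'
```

```text
time_s: 8.2
position: [0.637, -0.1313, 0.0713]
orientation: [0.139, 0.99, 0.0, 0.0]
wrist_force: [0.8, -1.0, -0.5]
opening: 0.0191
time_s: 9.03
position: [0.637, -0.1313, 0.0683]
orientation: [0.139, 0.99, -0.0, 0.0]
wrist_force: [0.3, 0.4, -1.3]
opening: 0.0191
```

```bash
for i in 1 ; do python3 -m crank '[[[0,0,0.0005,0],[0,0,0.0005,0],[0,0,0.0005,0],[0,0,0.0005,0],[0,0,0.0005,0],[0,0,0.0005,0],[0,0,0,0],[0,0,0,0],[0,0,0,0],[0,0,0,0]]]'; done
```

```text
time_s: 9.87
position: [0.6369, -0.1313, 0.0653]
orientation: [0.139, 0.99, 0.0, -0.0]
wrist_force: [-0.0, -0.3, -1.8]
opening: 0.0191
```

```bash
for i in 1 ; do python3 -m crank '[[[0,0,0.0005,0],[0,0,0.0005,0],[0,0,0.0005,0],[0,0,0.0005,0],[0,0,0.0005,0],[0,0,0.0005,0],[0,0,0,0],[0,0,0,0],[0,0,0,0],[0,0,0,0]]]'; done
```

```text
time_s: 10.7
position: [0.6369, -0.1313, 0.0623]
orientation: [0.139, 0.99, 0.0, 0.0]
wrist_force: [0.9, -0.8, -0.3]
opening: 0.0195
```

```bash
python3 look.py a4.png "(.6365,-.1305,.07)" 45;for i in 1 ; do python3 -m crank '[[[0,0,0.0005,0],[0,0,0.0005,0],[0,0,0.0005,0],[0,0,0.0005,0],[0,0,0.0005,0],[0,0,0.0005,0],[0,0,0,0],[0,0,0,0],[0,0,0,0],[0,0,0,0]]]'; done
```

```text
top crop origin 260 81 scale 4.33
scene crop origin 162 174 scale 4.33
time_s: 11.63
position: [0.6369, -0.1313, 0.0593]
orientation: [0.139, 0.99, 0.0, -0.0]
wrist_force: [0.2, 0.3, -1.0]
opening: 0.0192
```

```bash
python3 -m crank '[[[0,0,0.0005,0],[0,0,0.0005,0],[0,0,0.0005,0],[0,0,0.0005,0],[0,0,0.0005,0],[0,0,0.0005,0],[0,0,0,0],[0,0,0,0],[0,0,0,0],[0,0,0,0]]]'
```

```text
time_s: 12.47
position: [0.637, -0.1313, 0.0563]
orientation: [0.139, 0.99, 0.0, 0.0]
wrist_force: [0.4, -0.6, -1.9]
opening: 0.0192
```

View pics/a4.png

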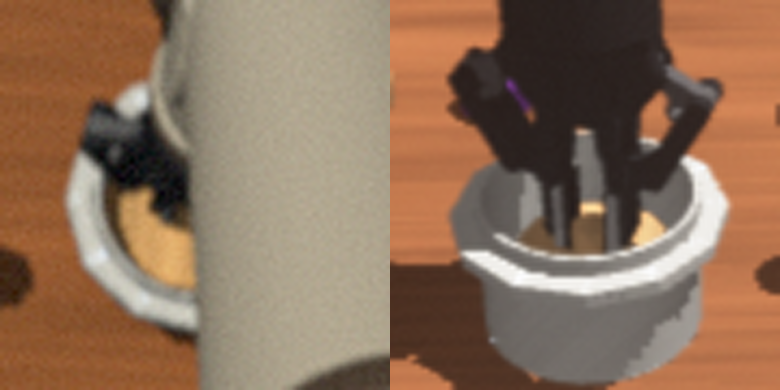

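```bash
python3 -m crank '[[[0,0,0.0005,0],[0,0,0.0005,0],[0,0,0.0005,0],[0,0,0.0005,0],[0,0,0.0005,0],[0,0,0,0],[0,0,0,0],[0,0,0,0],[0,0,0,0],[0,0,0,0]]]'
```

```text
time_s: 13.3
position: [0.6369, -0.1313, 0.0546]
orientation: [0.139, 0.99, -0.0, 0.0]
wrist_force: [-2.7, 0.5, 5.4]
opening: 0.019
```

```bash
python3 -m crank '[[[0,0,0.0005,0],[0,0,0.0005,0],[0,0,0.0005,0],[0,0,0.0005,0],[0,0,0,0],[0,0,0,0],[0,0,0,0],[0,0,0,0],[0,0,0,0],[0,0,0,0]]]'
```

```text
time_s: 14.13
position: [0.637, -0.1313, 0.0545]
orientation: [0.139, 0.99, -0.0, 0.0]
wrist_force: [-8.7, 0.9, 18.2]
opening: 0.0192
```

```bash
python3 -m crank '[[[0,0,-0.0005,0],[0,0,-0.0005,0],[0,0,-0.0005,0],[0,0,-0.0005,0],[0,0,0,0],[0,0,0,0],[0,0,0,0],[0,0,0,0],[0,0,0,0],[0,0,0,0]]]'
```

```text
time_s: 14.97
position: [0.637, -0.1313, 0.0546]
orientation: [0.139, 0.99, -0.0, -0.0]
wrist_force: [-3.5, 0.3, 8.0]
opening: 0.0187
```

```bash
python3 -m crank '[[[0,0,-0.0005,0],[0,0,-0.0005,0],[0,0,0,0],[0,0,0,0],[0,0,0,0],[0,0,0,0],[0,0,0,0],[0,0,0,0],[0,0,0,0],[0,0,0,0]]]' 145
```

```text
time_s: 15.8
position: [0.6369, -0.1313, 0.0548]
orientation: [0.139, 0.99, 0.0, -0.0]
wrist_force: [0.0, -0.1, -0.4]
opening: 0.0367
```

```bash
python3 -m crank '[[[0,0,-0.002,0],[0,0,-0.004,0],[0,0,-0.008,0],[0,0,-0.012,0],[0,0,-0.014,0],[0,0,-0.014,0],[0,0,-0.014,0],[0,0,-0.014,0],[0,0,-0.01,0],[0,0,0,0]]]'; python3 look.py a5.png "(.6365,-.1305,.05)" 45;python3 -c "
from h import *
delta(.4555,.0075)"
```

```text
time_s: 16.63
position: [0.6389, -0.1317, 0.1505]
orientation: [0.139, 0.99, -0.0, 0.003]
wrist_force: [0.2, -0.2, 0.2]
opening: 0.0363
top crop origin 259 84 scale 4.33
scene crop origin 163 181 scale 4.33
t 16.73 pos [ 0.6371 -0.1314  0.1474] F [ 0.18 -0.21  0.21] open 0.0366 tool delta mm [ 2.128e+02  8.360e+01 -2.000e-01]
```

View pics/a5.png

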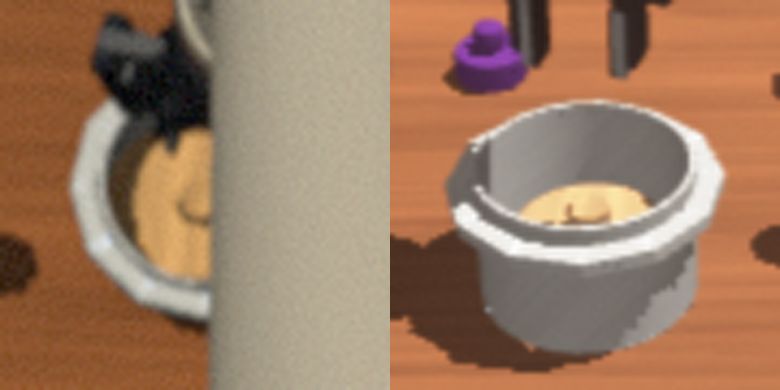

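```bash
python3 -m crank '[[[0.02,0.008,0,0],[0.028,0.011,0,0],[0.03,0.0117,0,0],[0.03,0.0117,0,0],[0.03,0.0117,0,0],[0.03,0.0117,0,0],[0.025,0.01,0.01,0],[0.0135,0.0053,0.02,0],[0.0063,0.0025,0.02,0],[0,0,0.015,0]]]' 120;python3 -m crank '[[[0,0,0.015,0],[0,0,0.012,0],[0,0,0.005,0],[0,0,0,0],[0,0,0,0],[0,0,0,0],[0,0,0,0],[0,0,0,0],[0,0,0,0],[0,0,0,0]]]';python3 -c "
from h import *
delta(.4555,.0075,.041)";python3 look.py b1.png "(.4555,.0075,.04)" 35
```

```text
time_s: 17.57
position: [0.4522, 0.0089, 0.08]
orientation: [0.138, 0.99, -0.0, -0.002]
wrist_force: [-0.6, 0.1, -0.3]
opening: 0.0452
time_s: 18.4
position: [0.4556, 0.0076, 0.0502]
orientation: [0.139, 0.99, 0.0, 0.0]
wrist_force: [-0.1, -0.2, -0.2]
opening: 0.0454
t 18.4 pos [0.4556 0.0076 0.0502] F [-0.07 -0.23 -0.19] open 0.0454 tool delta mm [ 0.1 -0.1  9.2]
top crop origin 206 173 scale 5.57
scene crop origin 230 151 scale 5.57
```

View pics/b1.png

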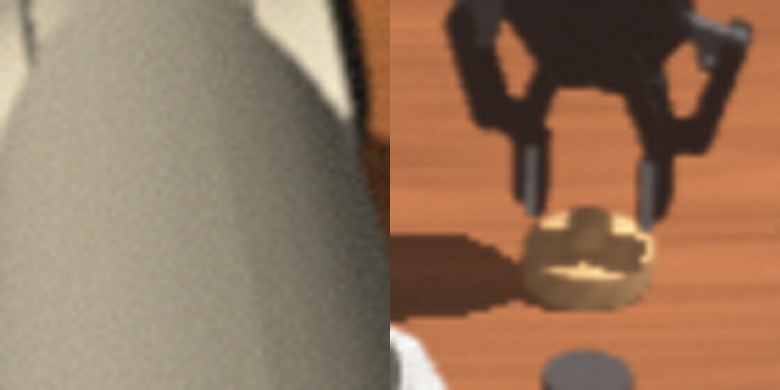

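```bash
python3 -m crank '[[[0,0,0.005,0],[0,0,0.003,0],[0,0,0.001,0],[0,0,0,0],[0,0,0,0],[0,0,0,0],[0,0,0,0],[0,0,0,0],[0,0,0,0],[0,0,0,0]]]'; python3 -m crank '[[[0,0,0,0],[0,0,0,0],[0,0,0,0],[0,0,0,0],[0,0,0,0],[0,0,0,0],[0,0,0,0],[0,0,0,0],[0,0,0,0],[0,0,0,0]]]' 255;  python3 -m crank '[[[0,0,-0.005,0],[0,0,-0.01,0],[0,0,-0.02,0],[0,0,-0.025,0],[0,0,-0.025,0],[0,0,-0.02,0],[0,0,-0.01,0],[0,0,0,0],[0,0,0,0],[0,0,0,0]]]';python3 -c "
from h import *
delta(.637,-.1313)"
```

```text
time_s: 19.33
position: [0.4554, 0.0076, 0.0409]
orientation: [0.139, 0.99, 0.0, 0.0]
wrist_force: [0.1, 0.3, -0.4]
opening: 0.0451
time_s: 20.17
position: [0.4554, 0.0076, 0.0411]
orientation: [0.139, 0.99, -0.0, 0.0]
wrist_force: [-0.5, -0.7, 5.1]
opening: 0.0193
time_s: 21.0
position: [0.4544, 0.0075, 0.1548]
orientation: [0.139, 0.99, -0.0, -0.001]
wrist_force: [0.5, 0.2, -1.5]
opening: 0.0188
t 21.0 pos [0.4544 0.0075 0.1548] F [ 0.46  0.18 -1.46] open 0.0188 tool delta mm [-213.7  -83.2   -0.3]
```

```bash
python3 -m crank '[[[-0.012,-0.005,0,0],[-0.025,-0.01,0,0],[-0.03,-0.0117,0,0],[-0.03,-0.0117,0,0],[-0.03,-0.0117,0,0],[-0.03,-0.0117,0,0],[-0.03,-0.0117,0,0],[-0.0167,-0.0062,0,0],[-0.01,-0.0035,0,0],[0,0,0,0]]]';python3 -m crank '[[[0,0,0.005,0],[0,0,0.01,0],[0,0,0.01,0],[0,0,0.01,0],[0,0,0.005,0],[0,0,0.003,0],[0,0,0,0],[0,0,0,0],[0,0,0,0],[0,0,0,0]]]';python3 -c "
from h import *
delta(.637,-.1313)";python3 look.py b2.png "(.6365,-.1305,.07)" 45
```

```text
time_s: 21.83
position: [0.639, -0.1344, 0.1535]
orientation: [0.14, 0.99, -0.001, -0.001]
wrist_force: [0.1, -0.7, -0.7]
opening: 0.0191
time_s: 22.67
position: [0.6384, -0.1313, 0.1135]
orientation: [0.139, 0.99, -0.0, 0.001]
wrist_force: [0.9, 0.4, -0.7]
opening: 0.0192
t 22.67 pos [ 0.6384 -0.1313  0.1135] F [ 0.88  0.45 -0.72] open 0.0192 tool delta mm [ 1.4 -0.4 -0. ]
top crop origin 260 81 scale 4.33
scene crop origin 162 174 scale 4.33
```

View pics/b2.png

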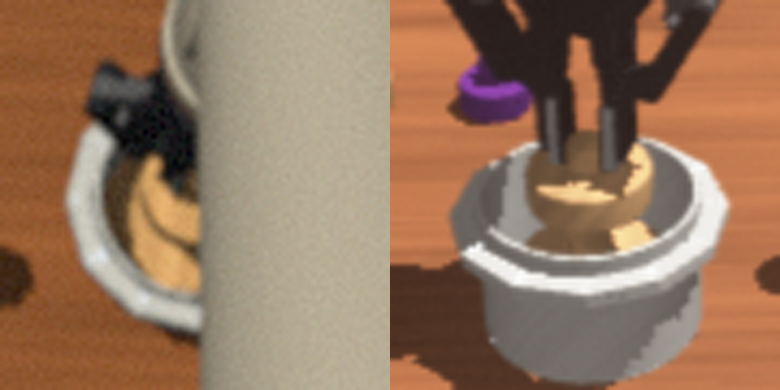

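```bash
python3 -m crank '[[[0.001,0,0.005,0],[0,0,0.006,0],[0,0,0.004,0],[0,0,0.002,0],[0,0,0.001,0],[0,0,0,0],[0,0,0,0],[0,0,0,0],[0,0,0,0],[0,0,0,0]]]'; python3 -m crank '[[[0,0,0.001,0],[0,0,0.001,0],[0,0,0.001,0],[0,0,0.001,0],[0,0,0.001,0],[0,0,0.001,0],[0,0,0.001,0],[0,0,0,0],[0,0,0,0],[0,0,0,0]]]'
```

```text
time_s: 23.6
position: [0.6371, -0.131, 0.095]
orientation: [0.139, 0.99, -0.0, 0.0]
wrist_force: [0.0, -0.2, -0.6]
opening: 0.019
time_s: 24.43
position: [0.637, -0.1309, 0.0878]
orientation: [0.139, 0.99, 0.0, 0.0]
wrist_force: [0.5, 0.5, -1.4]
opening: 0.019
```

```bash
python3 -m crank '[[[0,0,0.0015,0],[0,0,0.0015,0],[0,0,0.001,0],[0,0,0.001,0],[0,0,0.001,0],[0,0,0,0],[0,0,0,0],[0,0,0,0],[0,0,0,0],[0,0,0,0]]]'
```

```text
time_s: 25.27
position: [0.637, -0.1309, 0.0818]
orientation: [0.139, 0.99, 0.0, 0.0]
wrist_force: [1.2, 0.4, -0.8]
opening: 0.0193
```

```bash
python3 -m crank '[[[0,0,0.001,0],[0,0,0.001,0],[0,0,0.0005,0],[0,0,0.0005,0],[0,0,0.0005,0],[0,0,0,0],[0,0,0,0],[0,0,0,0],[0,0,0,0],[0,0,0,0]]]'
```

```text
time_s: 26.1
position: [0.6369, -0.1309, 0.0783]
orientation: [0.139, 0.99, -0.0, 0.0]
wrist_force: [0.2, -0.0, -1.3]
opening: 0.0192
```

```bash
python3 -m crank '[[[0,0,0.0005,0],[0,0,0.0005,0],[0,0,0.0005,0],[0,0,0.0005,0],[0,0,0.0005,0],[0,0,0,0],[0,0,0,0],[0,0,0,0],[0,0,0,0],[0,0,0,0]]]'
```

```text
time_s: 26.93
position: [0.637, -0.1309, 0.0758]
orientation: [0.139, 0.99, 0.0, 0.0]
wrist_force: [-0.2, 0.4, -0.2]
opening: 0.0191
```

```bash
python3 -m crank '[[[0,0,0.0005,0],[0,0,0.0005,0],[0,0,0.0005,0],[0,0,0,0],[0,0,0,0],[0,0,0,0],[0,0,0,0],[0,0,0,0],[0,0,0,0],[0,0,0,0]]]'
```

```text
time_s: 27.77
position: [0.6371, -0.1309, 0.0753]
orientation: [0.139, 0.99, -0.0, 0.0]
wrist_force: [-3.4, -0.1, 6.4]
opening: 0.0191
```

Resting at the expected height (0.075). Release and go for the top piece.

```bash
python3 -m crank '[[[0,0,-0.0005,0],[0,0,-0.0004,0],[0,0,0,0],[0,0,0,0],[0,0,0,0],[0,0,0,0],[0,0,0,0],[0,0,0,0],[0,0,0,0],[0,0,0,0]]]'; python3 -m crank '[[[0,0,0,0],[0,0,0,0],[0,0,0,0],[0,0,0,0],[0,0,0,0],[0,0,0,0],[0,0,0,0],[0,0,0,0],[0,0,0,0],[0,0,0,0]]]' 145
```

```text
time_s: 28.6
position: [0.6371, -0.1309, 0.0753]
orientation: [0.139, 0.99, 0.0, 0.0]
wrist_force: [-0.9, 0.0, 4.0]
opening: 0.0194
time_s: 29.43
position: [0.6369, -0.1309, 0.0752]
orientation: [0.139, 0.99, 0.0, -0.0]
wrist_force: [-0.2, -1.6, -1.0]
opening: 0.0369
```

```bash
python3 -m crank '[[[0,0,-0.002,0],[0,0,-0.004,0],[0,0,-0.008,0],[0,0,-0.012,0],[0,0,-0.014,0],[0,0,-0.014,0],[0,0,-0.014,0],[0,0,-0.008,0],[0,0,-0.004,0],[0,0,0,0]]]'; python3 look.py b3.png "(.6365,-.1305,.05)" 45;python3 -c "
from h import *
delta(.433,-.2815)"
```

```text
time_s: 30.27
position: [0.6378, -0.1311, 0.157]
orientation: [0.139, 0.99, -0.0, 0.001]
wrist_force: [0.0, 0.5, -0.9]
opening: 0.0367
top crop origin 259 84 scale 4.33
scene crop origin 163 181 scale 4.33
t 30.37 pos [ 0.6366 -0.1309  0.155 ] F [-0.36 -0.   -0.3 ] open 0.0368 tool delta mm [ 1.543e+02 -2.008e+02  1.000e-01]
```

View pics/b3.png

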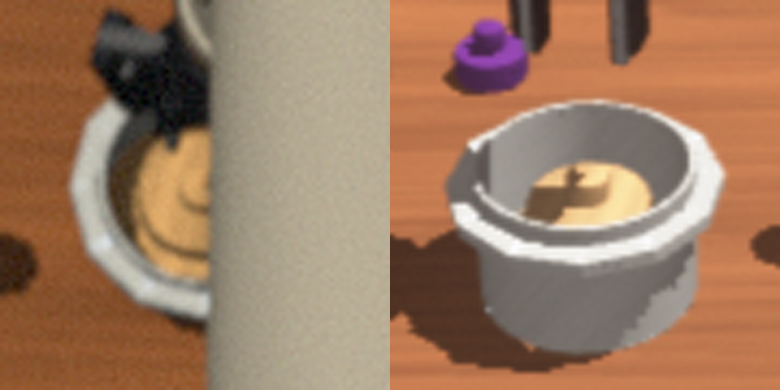

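```bash
python3 -m crank '[[[0.01,-0.013,0,0],[0.018,-0.024,0,0],[0.02,-0.026,0,0],[0.02,-0.026,0,0],[0.02,-0.026,0,0],[0.02,-0.026,0,0],[0.02,-0.026,0,0],[0.016,-0.021,0,0],[0.01,-0.0128,0,0],[0,0,0.01,0]]]' 125;python3 -m crank '[[[0,0,0.02,0],[0,0,0.02,0],[0,0,0.02,0],[0,0,0.02,0],[0,0,0.01,0],[0,0,0.005,0],[0,0,0,0],[0,0,0,0],[0,0,0,0],[0,0,0,0]]]';python3 -c "
from h import *
delta(.433,-.2815,.042)";python3 look.py c1.png "(.433,-.2815,.04)" 35
```

```text
time_s: 31.2
position: [0.4302, -0.2853, 0.1455]
orientation: [0.142, 0.99, -0.001, -0.0]
wrist_force: [-0.4, -0.4, -0.1]
opening: 0.0437
time_s: 32.03
position: [0.4345, -0.282, 0.0512]
orientation: [0.139, 0.99, -0.0, 0.001]
wrist_force: [-0.3, 0.0, -0.2]
opening: 0.0437
t 32.03 pos [ 0.4345 -0.282   0.0512] F [-0.35  0.04 -0.21] open 0.0437 tool delta mm [1.6 0.1 9.2]
top crop origin 337 186 scale 5.57
scene crop origin 117 149 scale 5.57
```

View pics/c1.png

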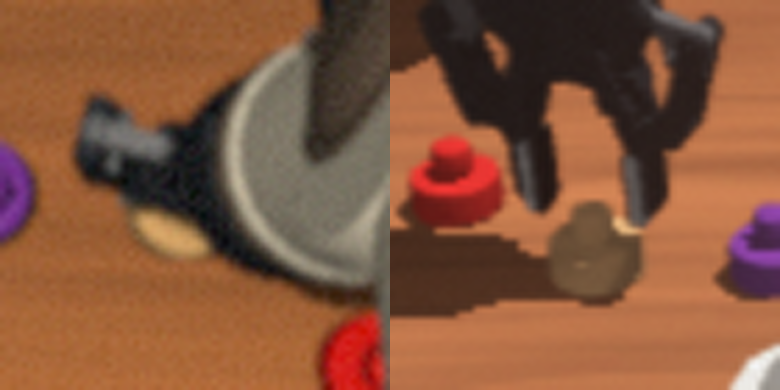

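```bash
python3 -m crank '[[[0.001,0,0.005,0],[0,0,0.003,0],[0,0,0.001,0],[0,0,0,0],[0,0,0,0],[0,0,0,0],[0,0,0,0],[0,0,0,0],[0,0,0,0],[0,0,0,0]]]'; python3 -m crank '[[[0,0,0,0],[0,0,0,0],[0,0,0,0],[0,0,0,0],[0,0,0,0],[0,0,0,0],[0,0,0,0],[0,0,0,0],[0,0,0,0],[0,0,0,0]]]' 255;  python3 -m crank '[[[0,0,-0.005,0],[0,0,-0.01,0],[0,0,-0.02,0],[0,0,-0.025,0],[0,0,-0.025,0],[0,0,-0.02,0],[0,0,-0.01,0],[0,0,0,0],[0,0,0,0],[0,0,0,0]]]';python3 -c "
from h import *
delta(.637,-.1309)";python3 look.py c2.png "(.433,-.2815,.12)" 45
```

```text
time_s: 32.97
position: [0.4327, -0.2814, 0.0412]
orientation: [0.139, 0.99, -0.0, 0.0]
wrist_force: [-0.1, -0.3, -0.8]
opening: 0.0436
time_s: 33.8
position: [0.4327, -0.2814, 0.0415]
orientation: [0.139, 0.99, -0.0, 0.0]
wrist_force: [-0.7, -0.3, 6.2]
opening: 0.0172
time_s: 34.63
position: [0.4318, -0.2808, 0.1551]
orientation: [0.139, 0.99, 0.0, -0.001]
wrist_force: [0.2, 0.2, -0.9]
opening: 0.0173
t 34.63 pos [ 0.4318 -0.2808  0.1551] F [ 0.18  0.21 -0.86] open 0.0173 tool delta mm [-1.560e+02  2.006e+02 -2.000e-01]
top crop origin 336 173 scale 4.33
scene crop origin 104 111 scale 4.33
```

View pics/c2.png

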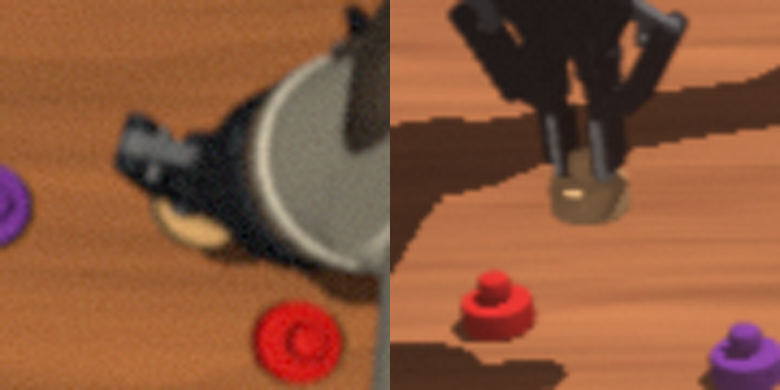

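```bash
python3 -m crank '[[[-0.01,0.013,0,0],[-0.018,0.024,0,0],[-0.02,0.026,0,0],[-0.02,0.026,0,0],[-0.02,0.026,0,0],[-0.02,0.026,0,0],[-0.02,0.026,0,0],[-0.016,0.0205,0,0],[-0.008,0.0085,0,0],[-0.004,0.0045,0,0]]]';python3 -m crank '[[[0,0,0.005,0],[0,0,0.01,0],[0,0,0.008,0],[0,0,0.005,0],[0,0,0.003,0],[0,0,0,0],[0,0,0,0],[0,0,0,0],[0,0,0,0],[0,0,0,0]]]';python3 -c "
from h import *
delta(.637,-.1309)";python3 look.py c3.png "(.6365,-.1305,.07)" 45
```

```text
time_s: 35.57
position: [0.6385, -0.1291, 0.1546]
orientation: [0.137, 0.991, 0.001, -0.001]
wrist_force: [0.2, -0.5, -0.8]
opening: 0.017
time_s: 36.4
position: [0.6381, -0.1315, 0.1257]
orientation: [0.139, 0.99, -0.0, 0.0]
wrist_force: [-0.8, -0.1, 0.2]
opening: 0.0171
t 36.4 pos [ 0.6381 -0.1315  0.1257] F [-0.78 -0.14  0.18] open 0.0171 tool delta mm [ 1.3  0.3 -0. ]
top crop origin 260 81 scale 4.33
scene crop origin 162 174 scale 4.33
```

View pics/c3.png

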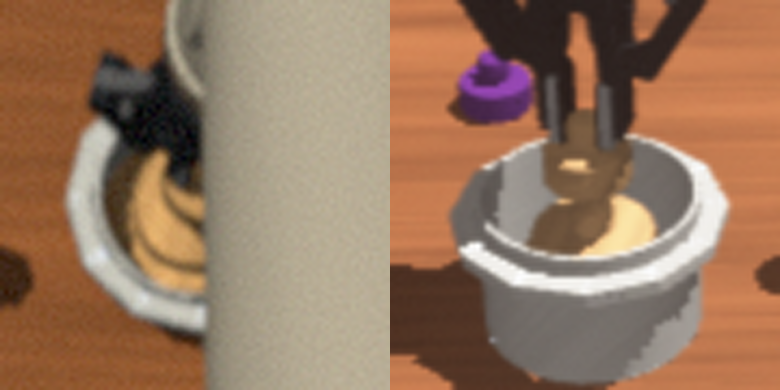

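```bash
python3 -m crank '[[[0.001,0,0.004,0],[0,0,0.004,0],[0,0,0.002,0],[0,0,0.001,0],[0,0,0.001,0],[0,0,0,0],[0,0,0,0],[0,0,0,0],[0,0,0,0],[0,0,0,0]]]'; python3 -m crank '[[[0,0,0.001,0],[0,0,0.001,0],[0,0,0.001,0],[0,0,0.001,0],[0,0,0.001,0],[0,0,0.001,0],[0,0,0,0],[0,0,0,0],[0,0,0,0],[0,0,0,0]]]'
```

```text
time_s: 37.33
position: [0.637, -0.1312, 0.1133]
orientation: [0.139, 0.99, 0.0, 0.0]
wrist_force: [-0.1, 0.0, -0.3]
opening: 0.0174
time_s: 38.17
position: [0.6369, -0.1312, 0.1072]
orientation: [0.139, 0.99, 0.0, 0.0]
wrist_force: [-0.1, -0.1, -0.4]
opening: 0.0176
```

```bash
python3 -m crank '[[[0,0,0.0015,0],[0,0,0.0015,0],[0,0,0.001,0],[0,0,0.001,0],[0,0,0.001,0],[0,0,0,0],[0,0,0,0],[0,0,0,0],[0,0,0,0],[0,0,0,0]]]'
```

```text
time_s: 39.0
position: [0.6369, -0.1312, 0.1013]
orientation: [0.139, 0.99, 0.0, 0.0]
wrist_force: [0.5, 0.1, -0.6]
opening: 0.0171
```

```bash
python3 -m crank '[[[0,0,0.001,0],[0,0,0.001,0],[0,0,0.0005,0],[0,0,0.0005,0],[0,0,0.0005,0],[0,0,0,0],[0,0,0,0],[0,0,0,0],[0,0,0,0],[0,0,0,0]]]'
```

```text
time_s: 39.83
position: [0.6369, -0.1312, 0.0978]
orientation: [0.139, 0.99, 0.0, 0.0]
wrist_force: [0.0, -0.4, -0.6]
opening: 0.0172
```

```bash
python3 -m crank '[[[0,0,0.0005,0],[0,0,0.0005,0],[0,0,0.0005,0],[0,0,0.0005,0],[0,0,0,0],[0,0,0,0],[0,0,0,0],[0,0,0,0],[0,0,0,0],[0,0,0,0]]]'
```

```text
time_s: 40.67
position: [0.6368, -0.1312, 0.0957]
orientation: [0.139, 0.99, 0.0, -0.0]
wrist_force: [-0.6, 0.2, 0.3]
opening: 0.017
```

```bash
python3 -m crank '[[[0,0,0.0005,0],[0,0,0.0003,0],[0,0,0.0002,0],[0,0,0,0],[0,0,0,0],[0,0,0,0],[0,0,0,0],[0,0,0,0],[0,0,0,0],[0,0,0,0]]]'
```

```text
time_s: 41.5
position: [0.6369, -0.1312, 0.0956]
orientation: [0.139, 0.99, -0.0, 0.0]
wrist_force: [-3.2, 0.2, 7.0]
opening: 0.017
```

Seated at the predicted height. Release and lift clear; look.

```bash
python3 -m crank '[[[0,0,-0.0005,0],[0,0,-0.0004,0],[0,0,0,0],[0,0,0,0],[0,0,0,0],[0,0,0,0],[0,0,0,0],[0,0,0,0],[0,0,0,0],[0,0,0,0]]]'; python3 -m crank '[[[0,0,0,0],[0,0,0,0],[0,0,0,0],[0,0,0,0],[0,0,0,0],[0,0,0,0],[0,0,0,0],[0,0,0,0],[0,0,0,0],[0,0,0,0]]]' 145
```

```text
time_s: 42.33
position: [0.637, -0.1312, 0.0956]
orientation: [0.139, 0.99, 0.0, 0.0]
wrist_force: [-0.2, 0.6, 1.9]
opening: 0.0175
time_s: 43.17
position: [0.6369, -0.1312, 0.0956]
orientation: [0.139, 0.99, 0.0, 0.0]
wrist_force: [0.2, -0.6, 0.1]
opening: 0.0368
```

```bash
python3 -m crank '[[[0,0,-0.002,0],[0,0,-0.004,0],[0,0,-0.008,0],[0,0,-0.012,0],[0,0,-0.014,0],[0,0,-0.014,0],[0,0,-0.014,0],[0,0,-0.008,0],[0,0,-0.004,0],[0,0,0,0]]]'; python3 look.py c4.png "(.6365,-.1305,.05)" 45;python3 -c "
from h import *
delta(.6465,.1505,.068)"
```

```text
time_s: 44.0
position: [0.6378, -0.1314, 0.1775]
orientation: [0.139, 0.99, -0.0, 0.001]
wrist_force: [0.0, 0.6, 0.4]
opening: 0.0367
top crop origin 259 84 scale 4.33
scene crop origin 163 181 scale 4.33
t 44.1 pos [ 0.6366 -0.1312  0.1755] F [0.27 0.44 0.63] open 0.0367 tool delta mm [ 68.  273.5 107.5]
```

View pics/c4.png

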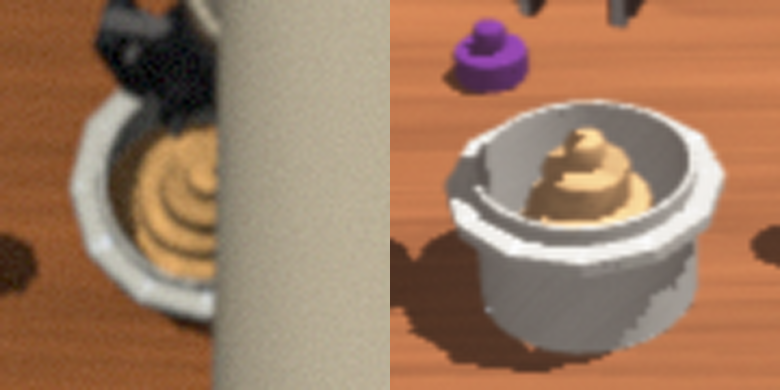

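```bash
python3 -m crank '[[[0.003,0.013,0,0],[0.007,0.026,0,0],[0.009,0.036,0,0],[0.009,0.036,0,0],[0.009,0.036,0,0],[0.009,0.036,0,0],[0.009,0.036,0,0],[0.007,0.03,0,0],[0.004,0.0165,0,0],[0.002,0.008,0.01,0]]]' 115;python3 -m crank '[[[0,0,0.02,0],[0,0,0.02,0],[0,0,0.02,0],[0,0,0.015,0],[0,0,0.01,0],[0,0,0.003,0],[0,0,0,0],[0,0,0,0],[0,0,0,0],[0,0,0,0]]]';python3 -c "
from h import *
delta(.6465,.1505,.067)";python3 look.py d1.png "(.6465,.1505,.06)" 40
```

```text
time_s: 44.93
position: [0.6464, 0.1574, 0.1664]
orientation: [0.136, 0.991, 0.002, 0.001]
wrist_force: [0.4, 0.4, 0.9]
opening: 0.0471
time_s: 45.77
position: [0.6476, 0.1506, 0.0789]
orientation: [0.139, 0.99, 0.0, 0.001]
wrist_force: [0.5, -0.3, 0.4]
opening: 0.047
t 45.77 pos [0.6476 0.1506 0.0789] F [ 0.46 -0.28  0.44] open 0.047 tool delta mm [ 1.1 -0.5 11.9]
top crop origin 139 80 scale 4.88
scene crop origin 298 182 scale 4.88
```

View pics/d1.png

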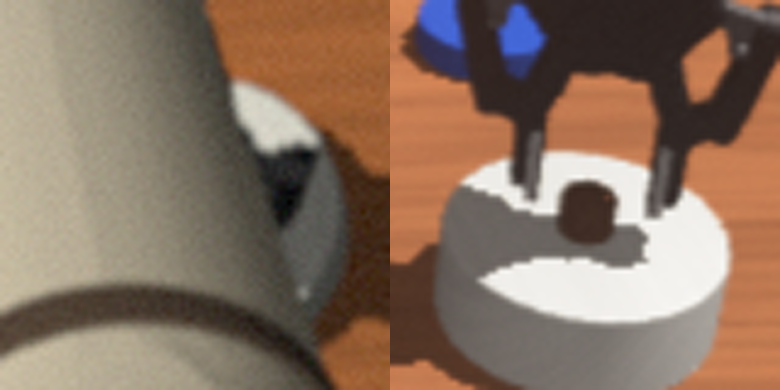

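Jaws straddle the knob (scene crop ≈ (587,210), tips at (532,190) and (655,210)). Down, grip, lift.

```bash
python3 -m crank '[[[0,0,0.005,0],[0,0,0.004,0],[0,0,0.0025,0],[0,0,0,0],[0,0,0,0],[0,0,0,0],[0,0,0,0],[0,0,0,0],[0,0,0,0],[0,0,0,0]]]'; python3 -m crank '[[[0,0,0,0],[0,0,0,0],[0,0,0,0],[0,0,0,0],[0,0,0,0],[0,0,0,0],[0,0,0,0],[0,0,0,0],[0,0,0,0],[0,0,0,0]]]' 255;  python3 -m crank '[[[0,0,-0.003,0],[0,0,-0.008,0],[0,0,-0.015,0],[0,0,-0.02,0],[0,0,-0.025,0],[0,0,-0.02,0],[0,0,-0.014,0],[0,0,-0.005,0],[0,0,0,0],[0,0,0,0]]]';python3 -c "
from h import *
delta(.6365,-.1305)";python3 look.py d2.png "(.6465,.1505,.14)" 45
```

```text
time_s: 46.7
position: [0.6468, 0.1504, 0.0662]
orientation: [0.139, 0.99, 0.0, 0.0]
wrist_force: [-0.5, -0.0, 0.3]
opening: 0.0472
time_s: 47.53
position: [0.6469, 0.1505, 0.0665]
orientation: [0.139, 0.99, 0.0, 0.0]
wrist_force: [-0.7, -0.1, 5.1]
opening: 0.0243
time_s: 48.37
position: [0.6463, 0.1502, 0.1756]
orientation: [0.139, 0.99, -0.0, -0.0]
wrist_force: [0.1, 0.1, -2.1]
opening: 0.0239
t 48.37 pos [0.6463 0.1502 0.1756] F [ 0.09  0.06 -2.1 ] open 0.0239 tool delta mm [-6.790e+01 -2.726e+02  1.000e-01]
top crop origin 127 64 scale 4.33
scene crop origin 297 146 scale 4.33
```

View pics/d2.png

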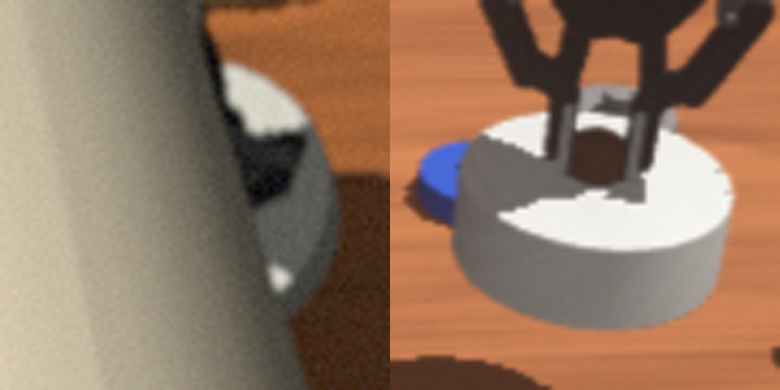

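```bash
python3 -m crank '[[[-0.003,-0.012,0,0],[-0.006,-0.024,0,0],[-0.008,-0.032,0,0],[-0.008,-0.032,0,0],[-0.008,-0.032,0,0],[-0.008,-0.032,0,0],[-0.008,-0.032,0,0],[-0.008,-0.032,0,0],[-0.006,-0.024,0,0],[-0.004,-0.014,0,0]]]';python3 -m crank '[[[-0.001,-0.0065,0,0],[0,0,0.003,0],[0,0,0.007,0],[0,0,0.005,0],[0,0,0,0],[0,0,0,0],[0,0,0,0],[0,0,0,0],[0,0,0,0],[0,0,0,0]]]';python3 -c "
from h import *
delta(.637,-.1305)
im=eyes.get_image('scene')
for r,z in((.064,.094),(.055,.076)):
  for a in (0,90,180,270): pass";python3 look.py d3.png "(.6365,-.1305,.09)" 45
```

```text
time_s: 49.3
position: [0.6362, -0.1301, 0.1749]
orientation: [0.142, 0.99, -0.001, -0.001]
wrist_force: [1.0, 0.1, -2.3]
opening: 0.024
time_s: 50.13
position: [0.6373, -0.1302, 0.1614]
orientation: [0.139, 0.99, -0.0, 0.0]
wrist_force: [-0.6, 0.2, -1.2]
opening: 0.0238
t 50.13 pos [ 0.6373 -0.1302  0.1614] F [-0.55  0.18 -1.16] open 0.0238 tool delta mm [ 0.2 -0.4 -0. ]
top crop origin 261 79 scale 4.33
scene crop origin 162 166 scale 4.33
```

View pics/d3.png

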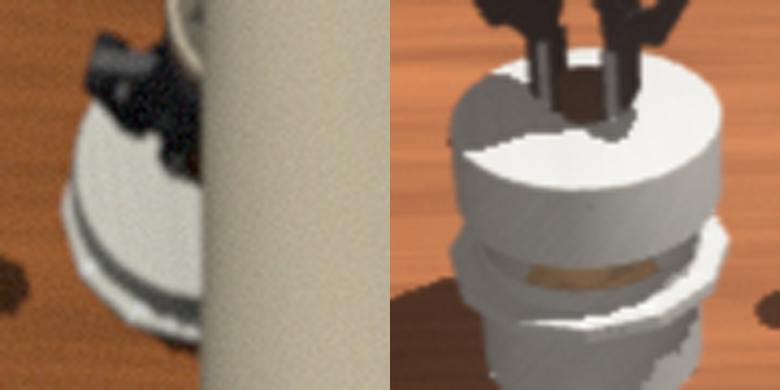

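```bash
python3 -m crank '[[[0,0,0.003,0],[0,0,0.004,0],[0,0,0.003,0],[0,0,0.002,0],[0,0,0.002,0],[0,0,0.001,0],[0,0,0,0],[0,0,0,0],[0,0,0,0],[0,0,0,0]]]'; python3 look.py d4.png "(.6365,-.1305,.09)" 45
```

```text
time_s: 51.12
position: [0.6373, -0.1303, 0.1463]
orientation: [0.139, 0.99, -0.0, 0.0]
wrist_force: [0.2, 0.5, -2.5]
opening: 0.0237
top crop origin 261 79 scale 4.33
scene crop origin 162 166 scale 4.33
```

View pics/d4.png

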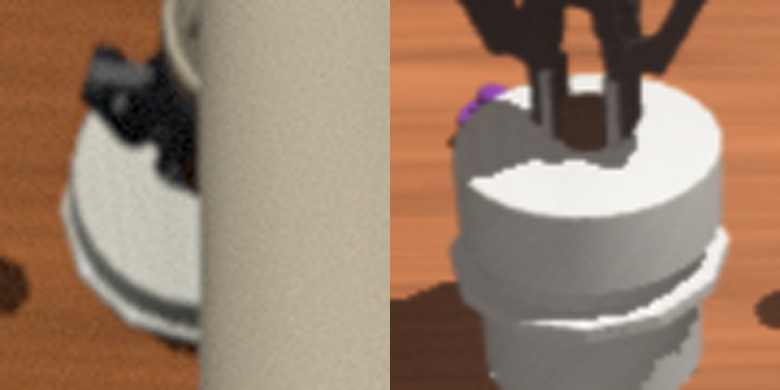

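```bash
python3 -m crank '[[[0,0,0.001,0],[0,0,0.001,0],[0,0,0.001,0],[0,0,0.001,0],[0,0,0.001,0],[0,0,0,0],[0,0,0,0],[0,0,0,0],[0,0,0,0],[0,0,0,0]]]'
```

```text
time_s: 52.05
position: [0.6372, -0.1302, 0.1411]
orientation: [0.139, 0.99, 0.0, 0.0]
wrist_force: [-0.2, -0.2, -2.8]
opening: 0.0239
```

Already below the rim height without contact. Continue.

```bash
python3 -m crank '[[[0,0,0.001,0],[0,0,0.001,0],[0,0,0.001,0],[0,0,0.001,0],[0,0,0.001,0],[0,0,0,0],[0,0,0,0],[0,0,0,0],[0,0,0,0],[0,0,0,0]]]'
```

```text
time_s: 52.88
position: [0.6372, -0.1303, 0.1361]
orientation: [0.139, 0.99, 0.0, 0.0]
wrist_force: [0.1, 0.0, -1.2]
opening: 0.0241
```

```bash
python3 -m crank '[[[0,0,0.0005,0],[0,0,0.0005,0],[0,0,0.0005,0],[0,0,0.0005,0],[0,0,0.0005,0],[0,0,0,0],[0,0,0,0],[0,0,0,0],[0,0,0,0],[0,0,0,0]]]'
```

```text
time_s: 53.72
position: [0.6372, -0.1302, 0.1336]
orientation: [0.139, 0.99, 0.0, 0.0]
wrist_force: [-0.8, 0.2, -1.5]
opening: 0.0238
```

```bash
python3 -m crank '[[[0,0,0.0005,0],[0,0,0.0005,0],[0,0,0.0005,0],[0,0,0.0003,0],[0,0,0,0],[0,0,0,0],[0,0,0,0],[0,0,0,0],[0,0,0,0],[0,0,0,0]]]'
```

```text
time_s: 54.55
position: [0.6372, -0.1302, 0.1324]
orientation: [0.139, 0.99, -0.0, 0.0]
wrist_force: [-4.0, 0.3, 5.7]
opening: 0.0239
```

```bash
python3 -m crank '[[[0,0,-0.0005,0],[0,0,0,0],[0,0,0,0],[0,0,0,0],[0,0,0,0],[0,0,0,0],[0,0,0,0],[0,0,0,0],[0,0,0,0],[0,0,0,0]]]'; python3 -m crank '[[[0,0,0,0],[0,0,0,0],[0,0,0,0],[0,0,0,0],[0,0,0,0],[0,0,0,0],[0,0,0,0],[0,0,0,0],[0,0,0,0],[0,0,0,0]]]' 120;python3 -m crank '[[[0,0,-0.002,0],[0,0,-0.004,0],[0,0,-0.008,0],[0,0,-0.012,0],[0,0,-0.014,0],[0,0,-0.014,0],[0,0,-0.014,0],[0,0,-0.014,0],[0,0,-0.014,0],[0,0,0,0]]]'; python3 -m crank '[[[0.02,0,0,0],[0.03,0,0,0],[0.03,0,0,0],[0.03,0,0,0],[0.03,0,0,0],[0.03,0,0,0],[0.03,0,0,0],[0.02,0,0,0],[0,0,0,0],[0,0,0,0]]]'; python3 - <<'E'
from h import *
for n in("scene","top"):
    im=eyes.get_image(n); cv2.imwrite(f"pics/{n}_end.png",im["pixels"][:,:,::-1])
E
```

```text
time_s: 55.38
position: [0.6372, -0.1302, 0.1324]
orientation: [0.139, 0.99, 0.0, 0.0]
wrist_force: [-2.1, -0.3, 4.6]
opening: 0.0238
time_s: 56.22
position: [0.6371, -0.1302, 0.1323]
orientation: [0.139, 0.99, 0.0, 0.0]
wrist_force: [0.1, -0.5, -0.2]
opening: 0.0453
time_s: 57.05
position: [0.6395, -0.1305, 0.2332]
orientation: [0.139, 0.99, -0.0, 0.004]
wrist_force: [0.7, 0.1, 0.5]
opening: 0.045
time_s: 57.88
position: [0.4252, -0.0696, 0.2288]
orientation: [0.139, 0.99, -0.0, 0.001]
wrist_force: [0.0, -0.0, 0.2]
opening: 0.0452
```

View pics/scene_end.png

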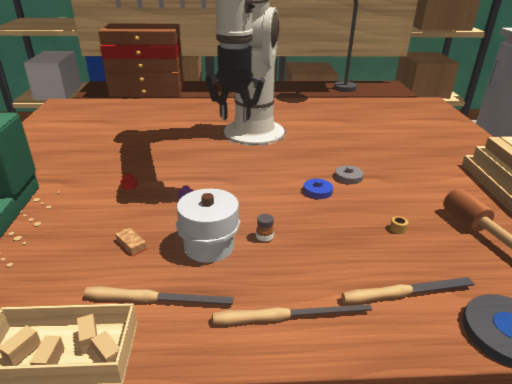

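View pics/top_end.png

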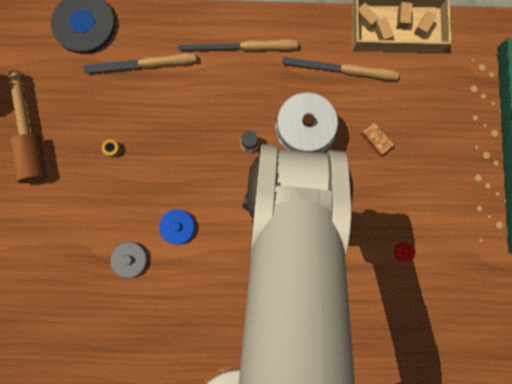

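The lid sits level on the tin (scene pixel (208,225), top pixel (307,122)). The jar, block, bush and look-alikes are where they were.

```bash
python3 -c "
from h import *
print(order.job_done())"
```

```text
the job is handed in; nothing more can be done
None
```

The tower is packed in the tin with the lid on, and the job was handed in at about 58 s of the 115 s allowed.

- **Large tier:** I lowered it until the wrist force rose, with the packing top about 14 mm above the bench. The push reached about 18 N for a moment, and I backed it off before releasing.
- **Middle and top tiers:** each came to rest within 1 mm of the height that packing depth predicts. I let go of each only once the force showed it was resting.
- **Lid:** it touched down with its lower edge about 66 mm above the bench, which is the bead height, and it looks level in both views.
- **Bystanders:** in the last pictures the jar, sanding block, brass bush and the blue and grey look-alikes look unmoved. The red one is in the arm's shadow but in place. The purple one is partly hidden behind the lid and the arm, so I could not fully check it.

No check failed. The gripper read 2–3 mm less than each piece's stated diameter, but all the grips held.

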